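# Drive a jar's bung home with the spring bung driver

## Task

Seal the small jar in the bung driver: draw the driver's wooden knob straight up until the sear catches, without hauling hard on the rubber stop just beyond, and take the hand off so that the striker stays cocked. Then press the trip lever's pad down to fire it, so that the blow drives the bung fully home, and let go of everything. Leave the other things on the shelf where they are.

Things in the scene. Friction and masses are not known exactly. Their poses are not given: they have to be found in the camera images.
- driver: Spring bung driver, a steel stand fixed to the plank: base plate 110 x 150 x 12 mm, uprights at its y = +-46 mm, top bridge with upper face at z = 212 mm. Origin: centre of the base's underside, on the striker's vertical axis; z up. A small brown jar (64 mm wide, 62 tall) is fixed on the base under the striker. The trip lever sticks out on the -y side.
- knob (a point): Centre of the dark wooden knob on top of the striker rod, an upright cylinder 30 mm across, 26 mm tall, moving straight up and down with the striker (0.25 kg, spring pulls it down with 0.32 N per mm of draw). At rest about 245 mm above the plank, its underside 14 mm over a 6 mm brass collar on the bridge.
- striker (a joint): Draw of the striker in m, upward positive, about 0 at rest. The sear holds it at a draw that is set inside and differs each time, 28 to 50 mm. Lift about 2 mm past that for the sear to click in under the striker; lowered again it then rests on the sear. Before the click the knob pulls 2 to 4 N harder while the sear is pushed aside. About 3 mm past the holding height it meets the rubber stop.
- stop (a joint): How far the rubber end stop above the striker's collar is squeezed, in m: 0 when not touched; 6 N per mm, added to the spring's pull on the knob. More than 2 mm (12 N) strains it.
- bung (a joint): Gap in m under the head of the wooden bung in the small jar under the striker: 5 to 7 mm at the start, 0 when the head sits on the jar's rim. Head 42 mm across, 10 mm thick. Snug in the neck (about 1.5 N), it stays where it is driven; one full blow of the striker drives it home.
- pad_nominal (a point): Point fixed on the driver, 119 mm from the striker's axis along the driver's -y, 162 mm up. The trip lever's pad (flat aluminium plate 30 x 30 mm, 6 mm thick) lies level here; its upper face at rest is really up to 11 mm above or below this point. Nothing stands over it. Pressed down, it fires the cocked striker.
- trip_lever (a joint): Angle of the trip lever in rad: 0 at rest, growing as its pad is pressed down (95 mm from its pivot), end of travel 0.32. The sear lets go at about 0.12 to 0.2 rad (pad pressed down some 11 to 19 mm; 2 to 6 N); the lever springs back when let go.
- spare_bung: Bystander: a second wooden bung standing on its shank beside the driver: head 42 mm across, 22 mm tall. Origin at the centre of its underside.
- spice_tin: Bystander: small round aluminium spice tin beside the driver, 48 mm across, 55 mm tall. Origin at the centre of its underside.
- tiffin: Bystander: closed stainless tiffin tin with side clips and a wire carrying handle, 120 mm across, 140 mm tall with its handle. Origin at the centre of its underside.
- lidded_jar: Bystander: brown stoneware jar with a wooden lid, 104 mm across, 144 mm tall. Origin at the centre of its underside.
- pan_lid: Bystander: small silver-grey aluminium pan lid with a black knob, 160 mm across, 36 mm tall. Origin at the centre of its underside.
- mug: Bystander: white mug, 80 mm across, 85 mm tall. Origin at the centre of its underside.
Not all that is in view belongs to the job. Leave any blue look-alike of the driver alone.

How it is judged (in metres and radians):
On the way, in this order (a step that is already met when the one before it is completed fails the run):
1. the striker is cocked: drawn up more than 22 mm and standing there with the fingers off everything, the bung still more than 3.5 mm proud (value of joint striker above 0.022 m and contact force between the fingers and anything else below 0.05 N and value of joint bung above 0.0035 m), for 0.4 s.
2. the striker has been fired and the bung is home: gap under its head less than 1.5 mm, striker down again (value of joint bung below 0.0015 m and value of joint striker below 0.01 m), for 0.2 s.
At the end, for the whole second after the job is handed in: The bung's head sits on the jar's rim (gap under 1.5 mm), the striker is down (draw under 10 mm) and the trip lever is back up (under 0.05 rad) (all of step 2 and value of joint trip_lever below 0.05 rad); the robot touches nothing.
It fails at once if the rubber end stop is squeezed by more than 2 mm (12 N) (value of joint stop above 0.002 m).
It fails at once if any bystander (spare bung, tins, lidded jar, pan lid, mug) is moved by more than 30 mm (distance of any of spare_bung, spice_tin, tiffin, lidded_jar, pan_lid, mug from where it was at the start of the episode above 0.03 m).
It also fails if it takes over 64 s, if anything falls off the work surface, if the arm or the gripper's body presses on something with over 40 N, if the wrist force passes 120 N, or if a joint passes its speed limit or range.

## Robot

A 6-joint arm with a two-finger parallel gripper is mounted at the origin on the work surface. World frame = base frame: x ahead of the robot, y to its left, z up, the work surface at z = 0. Lengths are in mm, angles in rad, forces in N, time in s.
With the tool pointing down it reaches from about 275 to 825 mm from the base axis. Payload 4.9 kg.
Tool frame: the origin (TCP) lies at the very end of the fingers, on their centre line; the grasp point (between the pads) lies 19 mm behind it; z points along the fingers, y is the line along which they close (so a half turn about z gives the same grasp; the last joint's range is limited). The gripper opens to 85 mm and grips with 20 to 120 N. Pads are 22 mm wide; open, the fingers measure 114 mm over their backs; the gripper's body (76 mm by 85 mm) begins 54 mm behind the grasp point. The pads swing forward as they close: fully open they stand 13 mm farther back than shut.
Start: joints at [-1.399, 0.326, -0.193, 1.052, 0, 1.437], TCP at [165.593, -524.497, 231.281] pointing down, gripper open.
Joint ranges: [-2.65, 2.65], [-0.97, 1.79], [-1.3, 1.35], [-1.93, 2.1], [-1.47, 1.37], [-3.14, 3.14]. Speed limits (rad/s): [2.57, 2.57, 3.14, 3.14, 3.14, 3.14].

## Interface

Orientations are given as [roll, pitch, yaw] about the fixed x, y, z axes, in that order (R = Rz(yaw) Ry(pitch) Rx(roll)).
In Python, from plant import manip gives the robot as it stands.
- The arm moves only by the tool move_arm, never from a script. Its arguments are lists of equal length, an entry for each row: "jaw": the finger opening in mm, from 0 to 85.4; "linear": the shift along the tool's x, y, z as a fraction of full scale, a list of three; "twist": the turn about the tool's z as a fraction of full scale. In form: {"jaw": [jaw, ...], "linear": [[x, y, z], ...], "twist": [twist, ...]}. A call has 1 to 8 rows; each row is the pose to reach, as a shift and turn from the pose commanded when the call began, along the tool's axes at that moment; what a row does not reach only later rows make up. Full scale, the value 1, is 750 mm for a shift and 45 degrees for a turn. A row lasts 1/10 s, in which the tool goes at most 50 mm and 8.59 degrees, less where a joint would pass 70% of its speed; a pose out of reach is approached as far as the arm can. A call with a number of a shift or a turn outside -1 to 1 is refused whole. A call with a gripper value outside its range is refused whole. The fingers move at their own pace and stop on an object; "squeeze" is the grip in N (left out, the last holds). Time passes only in rows, so rows that repeat a pose let the fingers close. It gives the time, the measured TCP pose, the force, the opening and the grip force at its end, in the units of the state.
- manip.sense(): the state, without advancing time (a new reading comes with each control period).
- manip.get_image(name): name is "scene" or "top" or "wrist"; returns a dict with "frame" (400x640x3 uint8, red, green, blue), "range_z" (400x640 float32, mm along the optical axis (not along the pixel's ray), 0 where there is no reading), "fovy" (degrees; the focal length in pixels is half the picture's height over the tangent of half this angle, whatever the lens; pixels are square), "cx", "cy" (the principal point, pixels), "R" (3x3) and "t" (3): a world point X has camera coordinates R X + t. Camera axes: x right, y down, z forward; pixel columns grow to the right and rows downward; lengths in mm; the calibration is good to about 2 mm. A picture is of the moment at which its call begins.
- manip.close_job(): hands the job in; it is judged then, once.
The state is a dict: "clock": time; "joint_positions": joint angles; "dq": joint speeds; "tau": joint torques, N m; "position": TCP position; "tool_rot": TCP orientation; "contact_force": force on the tool from outside, world axes, zero at the start; "wrist_torque": the same for the moment, N m; "gripper_width": finger opening in mm; "gripper_force": force on a finger pad.
Only numpy, scipy, OpenCV 4.12 (cv2) and the standard library are available. Lean on these libraries where they do the work, as an engineer would, in place of code of your own. Each camera call takes 0.05 s, during which the arm holds its last target. There are 200 camera calls.

## Working session

There is one attempt and no reset: what is moved stays moved. The work goes in short steps, Python scripts to look and compute and a tool call to move; the robot and the scene stay as the last step left them, time stands still between calls to the robot, and variables do not carry over. Pictures are saved under pics/ and viewed, at most 10 in all, crops included, and the job is handed in when it is done.

Besides the shell and the picture viewer there is one more tool, called as name([rows], argument=value, ...), one row to a line, values as JSON. move_arm: Moves the arm, as the interface text tells. Shift numbers are shares of 750 mm and turn numbers shares of 45 degrees, none past 1 either way. Its arguments: {"type":"object","properties":{"jaw":{"type":"array"},"linear":{"type":"array"},"twist":{"type":"array"},"squeeze":{"type":"number"}},"required":["jaw","linear","twist"]}

```bash
mkdir -p pics; cat > h.py <<'E'
import numpy as np, cv2
from plant import manip
def grab(n,save=None):
    d=manip.get_image(n)
    if save: cv2.imwrite(f'pics/{save}.png',d['frame'][:,:,::-1])
    return d
def world(d):
    h,w=d['range_z'].shape; f=h/2/np.tan(np.radians(d['fovy'])/2)
    u,v=np.meshgrid(np.arange(w),np.arange(h)); z=d['range_z'].astype(float)
    P=np.stack([(u-d['cx'])/f*z,(v-d['cy'])/f*z,z],-1)
    W=(P-np.array(d['t']))@np.array(d['R']); W[z==0]=np.nan
    return W
E
python3 - <<'E'
from h import *
for n in('scene','top'):
    d=grab(n,n+'0'); np.savez(n+'0',**d); print(n,d['fovy'],np.round(-np.array(d['R']).T@d['t']),np.isfinite(world(d)[...,0]).mean())
print(manip.sense())
E
```

```text
scene 43.87563759145515 [1074.  622. 1224.] 0.99590234375
top 57.89789141514436 [ 315.   33. 1362.] 0.99598828125
{'clock': 0.1, 'joint_positions': array([-1.39921460e+00,  3.26857902e-01, -1.93483119e-01,  1.05199747e+00,
       -9.47328343e-06,  1.43658400e+00]), 'dq': array([ 0.00203701, -0.00042999,  0.00196836, -0.00048976, -0.00051346,
       -0.00043482]), 'tau': array([ 1.05912342e-03, -4.44238544e+01,  2.63037908e+01,  7.91807746e-03,
       -1.25687225e-04,  8.92550162e-06]), 'position': array([ 165.49005843, -523.96807212,  230.58688543]), 'tool_rot': array([-3.14006309e+00, -1.96968064e-04,  3.05793910e-01]), 'contact_force': array([ 0.15796448, -0.09601314, -0.11800592]), 'wrist_torque': array([ 0.02706879, -0.01394871,  0.00573295]), 'gripper_force': 0.0, 'gripper_width': 85.30781597404408}
```

View pics/scene0.png

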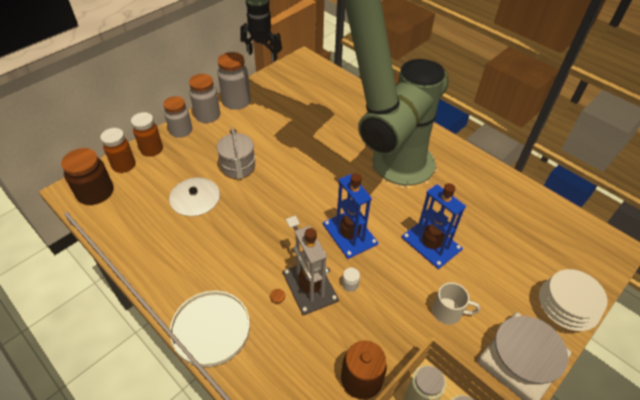

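View pics/top0.png

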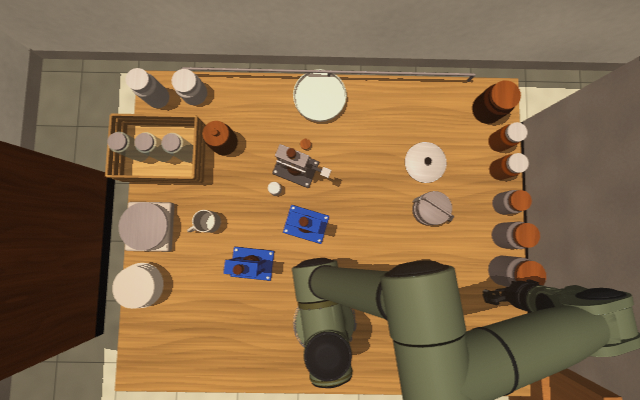

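The driver is the grey stand: knob at about (291,153) and pad at (325,173) in the top view, (310,236) and (292,222) in the scene view. The blue ones are look-alikes. Next I measure it by depth.

```bash
cat > m.py <<'E'
from h import *
def load(n): return dict(np.load(n+'0.npz'))
def st(n,box):
    d=load(n);W=world(d);u0,u1,v0,v1=box
    w=W[v0:v1,u0:u1].reshape(-1,3);c=d['frame'][v0:v1,u0:u1].reshape(-1,3).astype(int);return w,c
for n,b in(('top',(268,345,138,192)),('scene',(275,345,210,315))):
    w,c=st(n,b)
    def rep(l,m): print(n,l,m.sum(),np.round(np.median(w[m],0),1),np.round((np.nanmin(w[m],0)+np.nanmax(w[m],0))/2,1),np.round(np.ptp(w[m],0),1)) if m.any() else print(n,l,0)
    z=w[:,2]
    rep('knobtop',z>250); rep('bridge',(z>203)&(z<218)); rep('pad',(z>145)&(z<180)&(c.min(1)>120))
    rep('base',(z>8)&(z<16)&(c.max(1)<120))
    m=(z>8)&(z<16)&(c.max(1)<120)
    print(cv2.minAreaRect(w[m][:,:2].astype(np.float32)))
    m=(z>203)&(z<218); print('bridge',cv2.minAreaRect(w[m][:,:2].astype(np.float32)))
    m=(z>145)&(z<180)&(c.min(1)>120); print('pad',cv2.minAreaRect(w[m][:,:2].astype(np.float32)))
    print(np.histogram(z[z>20],bins=np.arange(20,280,10)))
E
python3 m.py
python3 - <<'E'
import sys;sys.path.insert(0,'.')
from h import *
a=cv2.imread('pics/top0.png')[130:200,255:355];b=cv2.imread('pics/scene0.png')[205:315,270:350]
cv2.imwrite('pics/c.png',np.hstack([cv2.resize(a,(400,280)),cv2.resize(b,(204,280))]))
E
```

```text
top knobtop 73 [572.4 121.3 257.1] [572.3 120.3 256.7] [28.5 28.  11.3]
top bridge 354 [569.  114.7 211.8] [572.8 120.2 210.5] [ 75.3 107.2  14.5]
top pad 100 [535.9  13.5 159.1] [541.6  83.5 155.4] [ 58.3 181.3  20.8]
top base 401 [543.5 104.9  11.8] [573.8 118.8  12. ] [153.2 169.4   7.9]
((589.0482177734375, 113.42144012451172), (146.34335327148438, 146.24508666992188), 69.0291748046875)
bridge ((572.8345336914062, 120.86270141601562), (104.03931427001953, 43.949703216552734), 68.88062286376953)
pad ((550.3113403320312, 84.1013412475586), (184.53326416015625, 29.9180908203125), 74.62898254394531)
(array([ 78,  16,  16, 117,  28,  15,   2,   2,   6,  37,   5,  14, 111,
        72,  49,   6,   6,   1,  75, 282,   0,   4,   6,  65,   8]), array([ 20,  30,  40,  50,  60,  70,  80,  90, 100, 110, 120, 130, 140,
       150, 160, 170, 180, 190, 200, 210, 220, 230, 240, 250, 260, 270]))
scene knobtop 110 [575.5 122.6 257.8] [574.1 122.1 256.6] [30.3 27.  12.9]
scene bridge 499 [580.4 136.1 211.9] [573.  122.2 210.6] [ 77.1 107.3  14.8]
scene pad 114 [533.2  12.8 160.8] [563.3  84.7 155.5] [101.9 185.   20.9]
scene base 966 [592.9 141.8  12.1] [487.2 102.4  12. ] [325.6 210.    8. ]
((505.57568359375, 70.94847106933594), (346.374755859375, 173.10235595703125), 42.67386245727539)
bridge ((573.2936401367188, 121.01889038085938), (106.38378143310547, 45.043766021728516), 68.83890533447266)
pad ((557.6993408203125, 81.21463775634766), (186.426513671875, 53.07402038574219), 69.19619750976562)
(array([164,  81,  87, 106, 128,  59,  34,  22,  24, 119,  27,  87, 190,
       107, 114,  50,  29,  17, 120, 390,   7,  14,  34,  92,  18]), array([ 20,  30,  40,  50,  60,  70,  80,  90, 100, 110, 120, 130, 140,
       150, 160, 170, 180, 190, 200, 210, 220, 230, 240, 250, 260, 270]))
```

View pics/c.png

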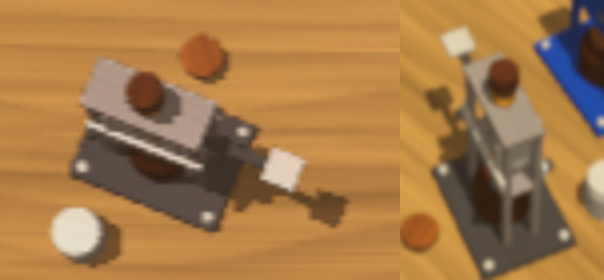

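The stand's axis is at about (573,121) and its y axis points at about 69°. The pad is near (533,12), with its face at z≈160. The crop shows the cream pad (280,168 in the left part), clear of the bridge. I move up and towards it.

move_arm([
  [0,0,-0.107],
  [0,0,-0.107],
  [0.305,-0.258,-0.107],
  [0.305,-0.258,-0.107],
  [0.305,-0.258,-0.107],
  [0.305,-0.258,-0.107],
  [0.305,-0.258,-0.107],
  [0.305,-0.258,-0.107],
], jaw=[85,85,85,85,85,85,85,85], twist=[-0.15,-0.3,-0.45,-0.6,-0.75,-0.9,-1,-1], squeeze=60)

```text
clock: 0.9
position: [325.9, -269.1, 311.3]
tool_rot: [-3.141, -0.0, 1.092]
contact_force: [0.7, -0.3, -0.1]
gripper_width: 85.1
gripper_force: 0.0
```

```bash
cat >> h.py <<'E'
from scipy.spatial.transform import Rotation as Ro
def togo(p,yawline=np.radians(-21.1)):
    s=manip.sense(); R=Ro.from_euler('xyz',s['tool_rot']).as_matrix()
    d=R.T@(np.array(p)-s['position'])/750
    y=np.arctan2(R[1,1],R[0,1]); t=(yawline-y+np.pi/2)%np.pi-np.pi/2
    print('t',round(s['clock'],2),'pos',s['position'].round(1),'rot',s['tool_rot'].round(3),'linear',d.round(4),'twist',round(-np.degrees(t)/45,4),'F',s['contact_force'].round(2),'q',s['joint_positions'].round(2))
E
python3 -c "
from h import *
togo([573,121,310])"
```

```text
t 0.9 pos [ 325.9 -269.1  311.3] rot [-3.141 -0.     1.092] linear [0.6135 0.0526 0.0019] twist -0.1409 F [ 0.71 -0.34 -0.14] q [-0.87  0.04 -0.34  1.19  0.    1.18]
```

move_arm([
  [0.613,0.053,0],
  [0.613,0.053,0],
  [0.613,0.053,0],
  [0.613,0.053,0],
  [0.613,0.053,0],
  [0.613,0.053,0],
  [0.613,0.053,0],
  [0.613,0.053,0],
], jaw=[85,85,85,85,85,85,85,85], twist=[-0.14,-0.14,-0.14,-0.14,-0.14,-0.14,-0.14,-0.14])

```text
clock: 1.7
position: [540.5, 68.6, 311.2]
tool_rot: [-3.141, 0.0, 1.202]
contact_force: [1.2, -0.9, -0.1]
gripper_width: 85.1
gripper_force: 0.0
```

```bash
python3 -c "
from h import *
togo([573,121,310])
d=grab('wrist','w1');np.savez('w1',**d)"
```

```text
t 1.7 pos [540.5  68.6 311.2] rot [-3.141  0.     1.202] linear [0.0808 0.0153 0.0016] twist -0.0012 F [ 1.25 -0.9  -0.12] q [-0.01  0.28 -0.06  1.24 -0.    1.93]
```

View pics/w1.png

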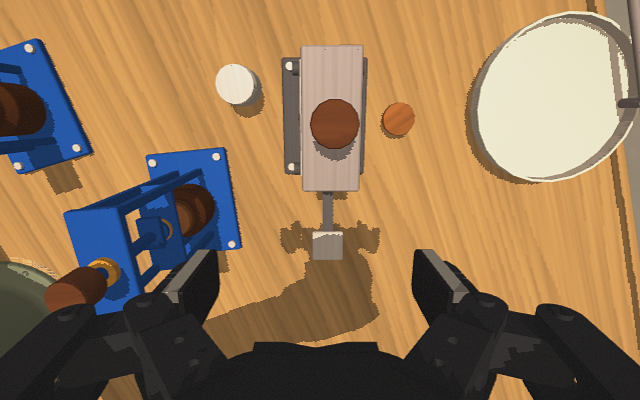

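The wrist view shows the knob at (334,124), the pad at (328,245) and the bridge between them. I refine the positions here while moving on.

```bash
python3 - <<'E'
from h import *
d=dict(np.load('w1.npz'));W=world(d)
for l,(u0,u1,v0,v1),(a,b) in(('knob',(300,370,90,160),(250,265)),('bridge',(290,375,35,200),(205,218)),('pad',(305,350,225,265),(145,172))):
    w=W[v0:v1,u0:u1].reshape(-1,3);m=(w[:,2]>a)&(w[:,2]<b)
    print(l,m.sum(),np.median(w[m],0).round(1),cv2.minAreaRect(w[m][:,:2].astype(np.float32)),np.percentile(w[m][:,2],[5,95]))
togo([573,121,310])
E
```

```text
knob 1955 [572.2 121.  256.8] ((572.3172607421875, 120.59480285644531), (28.488386154174805, 29.44232749938965), 68.78941345214844) [255.17017071 257.91350146]
bridge 6870 [572.8 134.6 210.9] ((572.2714233398438, 120.34367370605469), (103.84762573242188, 44.135704040527344), 68.92096710205078) [209.6373629  212.07653066]
pad 925 [531.1  11.7 159.8] ((531.0162963867188, 12.578121185302734), (34.88457107543945, 28.679170608520508), 69.3834228515625) [156.92736748 161.03326555]
t 1.75 pos [543.7  74.6 310.5] rot [-3.141 -0.005  1.207] linear [0.0717 0.0145 0.001 ] twist 0.006 F [2.75 3.73 0.66] q [-0.    0.28 -0.05  1.24  0.01  1.93]
```

move_arm([
  [0.06,0.014,0],
  [0.07,0.014,0],
  [0.07,0.014,0],
  [0.07,0.014,0],
  [0.07,0.014,0],
], jaw=[70,70,70,70,70], twist=[0,0,0,0,0])

```text
clock: 2.25
position: [568.2, 110.5, 311.7]
tool_rot: [-3.142, 0.0, 1.2]
contact_force: [-0.0, 0.2, -0.3]
gripper_width: 70.0
gripper_force: 0.0
```

```bash
python3 -c "
from h import *
togo([572.4,120.7,229])"
```

```text
t 2.25 pos [568.2 110.5 311.7] rot [-3.142  0.     1.2  ] linear [0.0147 0.0004 0.1103] twist -0.0036 F [-0.    0.17 -0.31] q [ 0.06  0.34  0.04  1.27 -0.    2.01]
```

move_arm([
  [0.0147,0.0004,0],
  [0.0147,0.0004,0.03],
  [0.0147,0.0004,0.07],
  [0.0147,0.0004,0.11],
  [0.0147,0.0004,0.11],
  [0.0147,0.0004,0.11],
], jaw=[70,70,70,70,70,70], twist=[0,0,0,0,0,0])

```text
clock: 2.85
position: [572.9, 121.8, 229.5]
tool_rot: [-3.141, 0.0, 1.201]
contact_force: [0.2, 0.8, 0.1]
gripper_width: 69.9
gripper_force: 0.0
```

```bash
python3 -c "
from h import *
togo([572.4,120.7,229])"
```

```text
t 2.85 pos [572.9 121.8 229.5] rot [-3.141  0.     1.201] linear [-0.0016 -0.0001  0.0007] twist -0.0024 F [0.16 0.82 0.07] q [ 0.08  0.39 -0.1   1.08  0.    2.02]
```

Close on the knob.

move_arm([
  [-0.001,0,0],
  [-0.001,0,0],
  [-0.001,0,0],
  [-0.001,0,0],
  [-0.001,0,0],
  [-0.001,0,0],
  [-0.001,0,0],
  [-0.001,0,0],
], jaw=[25,20,20,20,20,20,20,20], twist=[0,0,0,0,0,0,0,0], squeeze=60)

```text
clock: 3.65
position: [573.1, 121.4, 229.2]
tool_rot: [3.141, -0.001, 1.201]
contact_force: [1.7, 0.7, 1.4]
gripper_width: 28.2
gripper_force: 59.2
```

move_arm([
  [0,0,-0.005],
  [0,0,-0.01],
  [0,0,-0.015],
  [0,0,-0.02],
  [0,0,-0.025],
  [0,0,-0.03],
  [0,0,-0.03],
  [0,0,-0.03],
], jaw=[20,20,20,20,20,20,20,20], twist=[0,0,0,0,0,0,0,0])

```text
clock: 4.45
position: [573.0, 121.4, 251.0]
tool_rot: [-3.141, -0.0, 1.201]
contact_force: [5.4, 3.2, -6.9]
gripper_width: 28.2
gripper_force: 60.2
```

move_arm([
  [0,0,-0.002],
  [0,0,-0.004],
  [0,0,-0.006],
  [0,0,-0.006],
  [0,0,-0.006],
], jaw=[20,20,20,20,20], twist=[0,0,0,0,0])

```text
clock: 4.95
position: [572.9, 121.4, 254.5]
tool_rot: [-3.141, 0.0, 1.201]
contact_force: [6.6, 3.9, -13.0]
gripper_width: 27.7
gripper_force: 60.1
```

move_arm([
  [0,0,-0.0015],
  [0,0,-0.0015],
  [0,0,-0.0015],
  [0,0,-0.0015],
], jaw=[20,20,20,20], twist=[0,0,0,0])

```text
clock: 5.35
position: [572.9, 121.4, 255.3]
tool_rot: [-3.14, 0.0, 1.201]
contact_force: [7.4, 2.6, -12.6]
gripper_width: 28.3
gripper_force: 60.2
```

move_arm([
  [0,0,-0.0015],
  [0,0,-0.0015],
  [0,0,-0.0015],
  [0,0,-0.0015],
], jaw=[20,20,20,20], twist=[0,0,0,0])

```text
clock: 5.75
position: [572.9, 121.4, 256.3]
tool_rot: [-3.14, 0.0, 1.201]
contact_force: [7.5, 2.6, -14.5]
gripper_width: 28.4
gripper_force: 60.2
```

move_arm([
  [0,0,-0.0013],
  [0,0,-0.0013],
  [0,0,-0.0013],
  [0,0,-0.0013],
], jaw=[20,20,20,20], twist=[0,0,0,0])

```text
clock: 6.15
position: [573.0, 121.4, 257.1]
tool_rot: [-3.14, 0.0, 1.201]
contact_force: [8.7, 3.4, -15.0]
gripper_width: 28.0
gripper_force: 60.3
```

```bash
python3 -c "
from h import *
for n in('scene','wrist'):
  d=grab(n,'k'+n);W=world(d).reshape(-1,3)
  m=(np.hypot(W[:,0]-572.4,W[:,1]-120.7)<17)&(W[:,2]>222)&(W[:,2]<300)
  print(n,m.sum(),np.percentile(W[m][:,2],[2,50,95,99]) if m.any() else '', d['t'])
togo([572.4,120.7,260])"
```

```text
scene 182 [224.78214161 281.82947018 290.34495494 297.81897964] [ 295.64906441 -123.72279263 1713.69530696]
wrist 5980 [232.32576812 282.70528554 293.98902265 297.69019486] [-489.55781734  268.70021864  486.1504508 ]
t 6.25 pos [572.9 121.3 257.1] rot [-3.14   0.     1.201] linear [-0.0011 -0.0004 -0.0039] twist -0.0017 F [  7.6    3.24 -14.06] q [ 0.08  0.38 -0.05  1.14  0.    2.02]
```

View pics/kwrist.png

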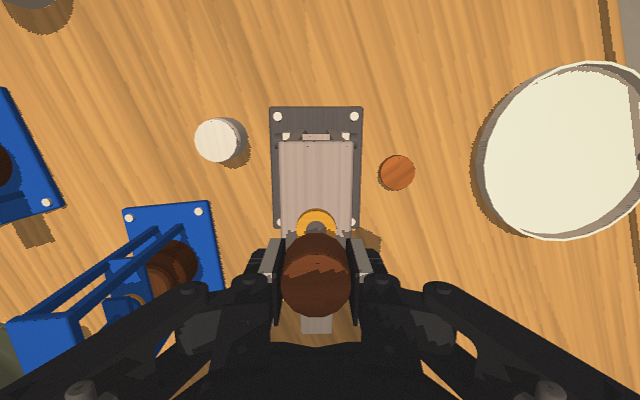

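The knob is held in the fingers (315,275) and the rod and brass collar are visible at (315,225). It has been drawn about 27 mm with no obvious slip. I continue.

move_arm([
  [0,0,-0.0013],
  [0,0,-0.0013],
  [0,0,-0.0013],
  [0,0,-0.0013],
], jaw=[20,20,20,20], twist=[0,0,0,0])

```text
clock: 6.65
position: [572.9, 121.4, 259.0]
tool_rot: [-3.141, -0.0, 1.201]
contact_force: [6.2, 3.3, -10.3]
gripper_width: 28.4
gripper_force: 61.1
```

move_arm([
  [0,0,-0.0013],
  [0,0,-0.0013],
  [0,0,-0.0013],
  [0,0,-0.0013],
], jaw=[20,20,20,20], twist=[0,0,0,0])

```text
clock: 7.05
position: [572.9, 121.4, 259.9]
tool_rot: [-3.141, -0.0, 1.201]
contact_force: [7.2, 2.6, -10.9]
gripper_width: 28.0
gripper_force: 61.1
```

The pull dropped from 15 to 10.3 N, so the sear has clicked. I lower the knob onto it.

move_arm([
  [0,0,0.0015],
  [0,0,0.003],
  [0,0,0.003],
  [0,0,0.003],
], jaw=[20,20,20,20], twist=[0,0,0,0])

```text
clock: 7.45
position: [573.0, 121.4, 259.1]
tool_rot: [3.141, -0.001, 1.201]
contact_force: [5.4, 2.6, -3.0]
gripper_width: 28.2
gripper_force: 61.8
```

move_arm([
  [0,0,0.0013],
  [0,0,0.0013],
  [0,0,0.0013],
  [0,0,0.0013],
], jaw=[20,20,20,20], twist=[0,0,0,0])

```text
clock: 7.85
position: [573.0, 121.4, 258.3]
tool_rot: [3.141, -0.001, 1.201]
contact_force: [3.8, 3.2, -1.7]
gripper_width: 28.2
gripper_force: 62.1
```

It rests on the sear. I release, then rise well clear.

move_arm([
  [0,0,0],
  [0,0,0],
  [0,0,0],
  [0,0,0],
  [0,0,0],
  [0,0,0],
], jaw=[40,60,75,75,75,75], twist=[0,0,0,0,0,0])

```text
clock: 8.45
position: [572.6, 121.1, 258.0]
tool_rot: [-3.141, 0.0, 1.201]
contact_force: [-0.2, 0.4, -0.5]
gripper_width: 75.0
gripper_force: 0.0
```

move_arm([
  [0,0,-0.03],
  [0,0,-0.08],
  [0,0,-0.107],
  [0,0,-0.107],
  [0,0,-0.107],
  [0,0,-0.107],
  [0,0,-0.107],
], jaw=[75,75,75,75,75,75,75], twist=[0,0,0,0,0,0,0])

```text
clock: 9.15
position: [572.0, 121.1, 336.9]
tool_rot: [-3.139, 0.001, 1.201]
contact_force: [0.0, -0.4, 0.5]
gripper_width: 74.7
gripper_force: 0.0
```

```bash
python3 -c "
from h import *
d=grab('scene','cock');W=world(d)
w=W.reshape(-1,3);m=(np.hypot(w[:,0]-572.4,w[:,1]-120.7)<14)&(w[:,2]>222)&(w[:,2]<310)
print(m.sum(),np.percentile(w[m][:,2],[50,95]))
togo([531,11,330])"
```

```text
136 [283.68875232 287.11345744]
t 9.2 pos [572.1 121.1 337. ] rot [-3.140e+00  1.000e-03  1.201e+00] linear [-0.1567  0.0019  0.0095] twist -0.0018 F [-0.33  0.13  0.58] q [ 0.08  0.35  0.11  1.33 -0.    2.02]
```

Cocked: the knob top stands at about 286 mm. Now I go over the pad with the fingers shut.

move_arm([
  [-0.158,0.002,0],
  [-0.158,0.002,0],
  [-0.158,0.002,0],
  [-0.158,0.002,0.05],
  [-0.158,0.002,0.1],
  [-0.158,0.002,0.1],
  [-0.158,0.002,0.1],
], jaw=[0,0,0,0,0,0,0], twist=[0,0,0,0,0,0,0])

```text
clock: 9.9
position: [530.8, 10.2, 263.2]
tool_rot: [-3.14, 0.0, 1.201]
contact_force: [-0.4, 0.1, 1.1]
gripper_width: 0.1
gripper_force: 0.0
```

```bash
python3 -c "
from h import *
togo([530,10,170])"
```

```text
t 9.9 pos [530.8  10.2 263.2] rot [-3.14   0.     1.201] linear [-0.0006 -0.0006  0.1243] twist -0.0016 F [-0.38  0.09  1.06] q [-0.12  0.27 -0.18  1.12 -0.    1.82]
```

move_arm([
  [0,0,0.06],
  [0,0,0.11],
  [0,0,0.123],
  [0,0,0.123],
  [0,0,0.123],
], jaw=[0,0,0,0,0], twist=[0,0,0,0,0])

```text
clock: 10.4
position: [533.1, 10.1, 173.3]
tool_rot: [3.138, -0.001, 1.201]
contact_force: [0.4, 0.2, 1.0]
gripper_width: 0.3
gripper_force: 0.0
```

move_arm([
  [0,0,0.007],
  [0,0,0.014],
  [0,0,0.02],
  [0,0,0.026],
  [0,0,0.032],
  [0,0,0.038],
  [0,0,0.042],
  [0,0,0.042],
], jaw=[0,0,0,0,0,0,0,0], twist=[0,0,0,0,0,0,0,0])

```text
clock: 11.2
position: [531.2, 10.1, 139.2]
tool_rot: [-3.141, 0.0, 1.201]
contact_force: [-0.3, -0.7, 2.3]
gripper_width: 0.0
gripper_force: 0.9
```

```bash
cat > kz.py <<'E'
from h import *
d=grab('scene','fire');w=world(d).reshape(-1,3)
m=(np.hypot(w[:,0]-572.4,w[:,1]-120.7)<14)&(w[:,2]>222)&(w[:,2]<310)
print(m.sum(),np.percentile(w[m][:,2],[50,95]))
togo([530,10,170])
E
python3 kz.py
```

```text
106 [260.76641392 264.11006746]
t 11.25 pos [531.2  10.1 139.4] rot [-3.141  0.     1.201] linear [-0.0007 -0.0015 -0.0408] twist -0.0018 F [-0.75 -0.52  2.13] q [-0.12  0.37 -0.38  0.82 -0.    1.82]
```

```bash
python3 - <<'E'
from h import *
def k(d,n):
    w=world(d).reshape(-1,3)
    m=(np.hypot(w[:,0]-572.4,w[:,1]-120.7)<17)&(w[:,2]>222)&(w[:,2]<310)
    print(n,m.sum(),np.percentile(w[m][:,2],[50,80,95]).round(1))
k(dict(np.load('scene0.npz')),'rest scene');k(dict(np.load('top0.npz')),'rest top')
for n in('scene','top'):
    d=grab(n,n+'2');k(d,n)
a=cv2.imread('pics/scene0.png')[205:315,270:350];b=cv2.imread('pics/scene2.png')[205:315,270:350]
cv2.imwrite('pics/c2.png',cv2.resize(np.hstack([a,b]),(800,550),interpolation=cv2.INTER_CUBIC))
E
```

```text
rest scene 154 [256.3 259.1 260.7]
rest top 83 [256.7 259.1 261.1]
scene 162 [252.3 255.  256.9]
top 85 [255.7 257.8 258.9]
```

View pics/c2.png

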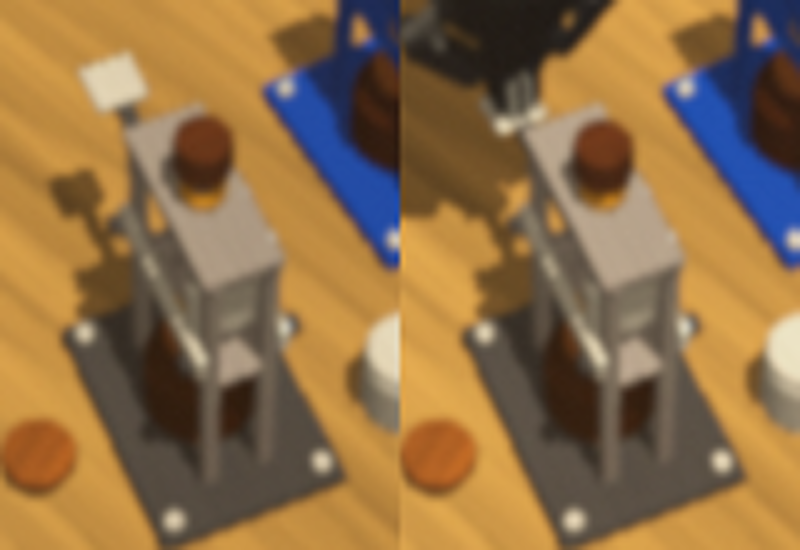

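Fired: in the right-hand crop the knob (603,150) sits a little lower than at rest. I let go, back off and check the drop from the earlier wrist viewpoint.

move_arm([
  [0,0,-0.03],
  [0,0,-0.09],
  [0,0,-0.15],
  [0,0,-0.21],
  [0.04,0,-0.229],
  [0.08,0,-0.229],
  [0.08,0,-0.229],
  [0.08,0,-0.229],
], jaw=[0,0,0,0,85,85,85,85], twist=[0,0,0,0,0,0,0,0])

```text
clock: 12.15
position: [552.7, 66.4, 310.9]
tool_rot: [-3.141, 0.001, 1.202]
contact_force: [0.3, -0.4, 0.4]
gripper_width: 58.4
gripper_force: 0.0
```

```bash
python3 - <<'E'
from h import *
ds=[('w1',dict(np.load('w1.npz')))]
for i in range(2): ds.append(('now',grab('wrist','w%d'%(i+5))))
for n,d in ds:
    W=world(d);w=W.reshape(-1,3);r=np.hypot(w[:,0]-572.4,w[:,1]-120.7)
    k=w[(r<10)&(w[:,2]>235)&(w[:,2]<300)]
    yy=(w[:,:2]-[572.4,120.7])@[.36,.933]; xx=(w[:,:2]-[572.4,120.7])@[.933,-.36]
    b=w[(abs(xx)<18)&(yy>25)&(yy<48)&(w[:,2]>200)&(w[:,2]<222)]
    p=w[(abs(xx)<12)&(abs(yy+119)<12)&(w[:,2]>120)&(w[:,2]<180)]
    print(n,*[np.round((len(a),np.median(a[:,2])),1) for a in(k,b,p)],'k-b',np.round(np.median(k[:,2])-np.median(b[:,2]),2))
togo([540,68,311])
E
```

```text
w1 [924. 257.] [1840.  211.] [571. 160.] k-b 46.03
now [934.  258.1] [1812.  211.] [550. 160.] k-b 47.09
now [937. 258.] [1808.  211.] [569. 160.] k-b 47.08
t 12.25 pos [552.4  65.5 310.7] rot [-3.141e+00  1.000e-03  1.201e+00] linear [-0.0029 -0.0166 -0.0003] twist -0.0023 F [1.17 0.43 1.1 ] q [-0.01  0.3  -0.02  1.25 -0.    1.93]
```

View pics/w6.png

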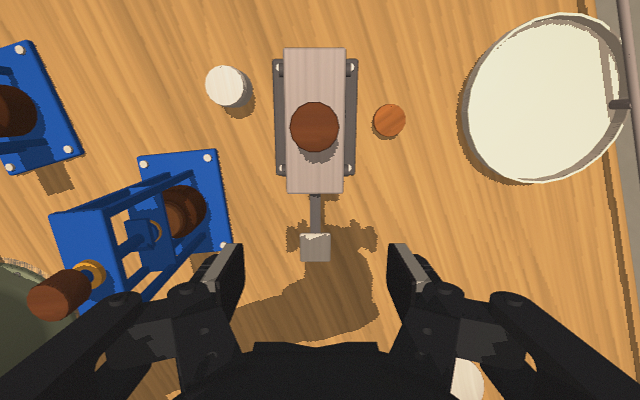

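The knob is back near its rest height and the pad is back up, so knob height doesn't tell whether the bung is home. I look at the bung itself from the open side of the stand.

move_arm([
  [0,0.067,0],
  [0,0.133,0],
  [0,0.2,0],
  [0,0.24,0],
  [0,0.24,0.06],
  [0,0.24,0.12],
  [0,0.24,0.16],
  [0,0.24,0.16],
], jaw=[85,85,85,85,85,85,85,85], twist=[0,0,0,0,0,0,0,0])

```text
clock: 13.05
position: [716.8, 0.1, 184.8]
tool_rot: [-3.131, 0.003, 1.2]
contact_force: [-0.7, 0.4, -0.7]
gripper_width: 84.9
gripper_force: 0.0
```

```bash
python3 - <<'E'
from h import *
togo([572,121,230])
d=grab('wrist','w7');np.savez('w7',**d);W=world(d);print('cam',(-np.array(d['R']).T@d['t']).round())
x=W-[572.4,120.7,0];a=x[...,0]*.933-x[...,1]*.36;b=x[...,0]*.36+x[...,1]*.933;z=W[...,2]
m=(np.hypot(a,b)<36)&(z>20)&(z<205);v,u=np.where(m);print(m.sum(),u.min(),u.max(),v.min(),v.max())
u0,v0,u1,v1=max(u.min()-10,0),max(v.min()-10,0),u.max()+10,v.max()+10
c=cv2.imread('pics/w7.png')[v0:v1,u0:u1];s=min(780/c.shape[1],580/c.shape[0]);print(u0,v0,s)
cv2.imwrite('pics/c7.png',cv2.resize(c,None,fx=s,fy=s,interpolation=cv2.INTER_CUBIC))
mm=m&(abs(b)<12)
for lo in range(40,130,3):
    q=mm&(z>=lo)&(z<lo+3)
    if q.any(): print(lo,q.sum(),np.hypot(a,b)[q].max().round(1),a[q].max().round(1),a[q].min().round(1),d['frame'][q].mean(0).round())
E
```

```text
t 13.05 pos [7.168e+02 1.000e-01 1.848e+02] rot [-3.131e+00  3.000e-03  1.200e+00] linear [ 0.08   -0.239  -0.0579] twist -0.0038 F [-0.7   0.41 -0.71] q [-0.1   0.68  0.27  1.17 -0.    1.84]
cam [742.  62. 326.]
13437 0 159 64 187
0 54 4.055944055944056
40 54 32.4 32.2 29.1 [44. 27. 18.]
43 50 32.7 32.6 29.1 [44. 26. 18.]
46 54 32.6 32.3 29.7 [44. 27. 18.]
49 54 32.3 32.2 29.4 [43. 26. 17.]
52 64 32.6 32.5 28.9 [43. 27. 18.]
55 100 32.6 32.2 28.4 [51. 30. 19.]
58 154 31.9 31.8 25.2 [53. 31. 19.]
61 169 29.8 29.4 22.2 [52. 31. 20.]
64 146 28.1 26.9 20.8 [51. 30. 19.]
67 92 25.9 25.6 20.4 [46. 28. 18.]
70 192 24.9 24.9 15.7 [54. 32. 20.]
73 97 24.5 23.9 16.2 [65. 39. 24.]
76 80 21.5 21.5 16.5 [75. 46. 27.]
79 194 22.1 21.2 2.1 [87. 52. 29.]
82 682 21.6 20.9 1.7 [98. 59. 32.]
94 11 12.1 12.1 10.5 [87. 66. 53.]
103 3 20.6 18.7 18.4 [89. 65. 49.]
106 62 23.2 20.6 18.7 [82. 68. 59.]
109 167 23.4 21.0 11.9 [87. 76. 69.]
112 396 23.4 21.1 12.7 [106.  92.  83.]
127 36 28.2 26.0 24.6 [101.  90.  80.]
```

View pics/c7.png

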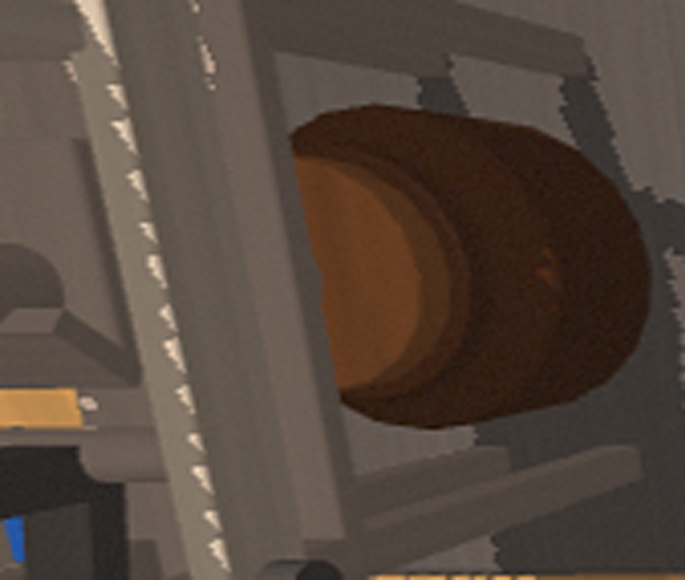

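The bung's head (around (370,270) in the crop) sits on the jar's rim. Its top is at 82–85 mm, against 84 expected when home and 89–91 when proud. The hand is clear, so I hand in.

```bash
python3 -c "
from plant import manip
print(manip.close_job())"
```

```text
the job is handed in; nothing more can be done
None
```

The striker was cocked at about 28 mm of draw and fired, and the bung measured as home on the jar's rim; I handed the job in clear of everything at about 13 s, with no verdict returned.

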